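# Fetch the measuring cup from behind the detergents

### The arm

A 7-joint arm with a two-finger parallel gripper is mounted at the origin on the work surface. World frame = base frame: x ahead of the robot, y to its left, z up, the work surface at z = 0. Lengths are in m, angles in rad, forces in N, time in s.
With the tool pointing down it reaches from about 0.425 to 0.875 m from the base axis. Payload 4.7 kg.
Tool frame: the origin (TCP) lies on the centre line of the jaws, within the pads' length; the fingertips stand 25 mm ahead of it and the grasp point (between the pads) lies 6 mm ahead of it; z points along the fingers, y is the line along which they close (so a half turn about z gives the same grasp; the last joint's range is limited). The gripper opens to 87 mm and grips with 3 to 60 N. Pads are 19 mm wide; open, the fingers measure 117 mm over their backs; the gripper's body (75 mm by 190 mm) begins 51 mm behind the grasp point.
Start: joints at [1.174, 0.321, -0.07, 1.45, 0.023, 1.371, -0.057], TCP at [0.26, -0.596, 0.248] pointing down, gripper open.
Joint ranges: [-2.86, 2.86], [-0.3, 2.09], [-1.38, 1.24], [0.06, 2.45], [-1.56, 4.7], [0.09, 2.05], [-2.69, 2.69]. Speed limits (rad/s): [2.57, 2.57, 3.14, 3.14, 3.14, 3.14, 3.14].

### API

Orientations are given as a unit quaternion [w, x, y, z].
In Python, from cell import readout, eyes, workorder gives the robot as it stands.
- The arm moves only by the tool step_arm, never from a script. Its argument "series" is a list of rows, each a list of 7 numbers: the turn, a rotation vector about the tool's x, y, z in degrees, then the shift along the tool's x, y, z in m, then the closure, from 0 (fully open) to 1 (shut). A call has 1 to 20 rows; each row shifts and turns the commanded pose from where the row before left it, along the tool's axes as they then stand; what a row does not reach is not made up. A row lasts 1/12 s, in which the tool goes at most 41.7 mm and 7.16 degrees, less where a joint would pass 70% of its speed; a pose out of reach is approached as far as the arm can. A call is refused whole if a number of a shift passes 0.0417 or a number of a turn 7.16, either way. A call with a gripper value outside its range is refused whole. The fingers move at their own pace and stop on an object; "squeeze" is the grip in N (left out, the last holds). Time passes only in rows, so rows that do not move let the fingers close. It gives the time, the measured TCP pose, the force, the opening and the grip force at its end, in the units of the state.
- readout.observe(): the state, without advancing time (a new reading comes with each control period).
- eyes.read_camera(name): name is "scene" or "side" or "wrist"; returns a dict with "frame" (400x640x3 uint8, red, green, blue), "fx", "fy", "cx", "cy" (pixels), "extrinsics" (4x4, takes a point from world to camera coordinates); the wrist camera has in their place "T_tool_cam" (4x4, takes a point from camera to tool coordinates, whose origin is the TCP and whose axes are the flange's). Camera axes: x right, y up, looking along -z (the intrinsics and any distortion apply to the point x, -y, -z); pixel columns grow to the right and rows downward; lengths in m; the calibration is good to about 2 mm. A picture is of the moment at which its call begins: read the wrist's pose just before it. There is no depth.
- workorder.finish_job(): hands the job in; it is judged then, once.
The state is a dict: "time": time; "q": joint angles; "qvel": joint speeds; "joint_efforts": joint torques, N m; "eef_pos": TCP position; "ee_rot": TCP orientation; "ft_force": force on the tool from outside, world axes, zero at the start; "ft_torque": the same for the moment, N m; "grip_width": finger opening in m; "grasp_force": force on a finger pad.
Only numpy, scipy, OpenCV 4.12 (cv2) and the standard library are available. Lean on these libraries where they do the work, as an engineer would, in place of code of your own. Each camera call takes 0.05 s, during which the arm holds its last target. There are 200 camera calls.

### The job

Clear the three detergent containers standing in front of the steel measuring cup off the steel shelf plate and onto the shallow aluminium tray, all three standing in it together; then fetch the cup and stand it in the middle of the weighing plate of the scale. Then put each container back on the very mark it came from, so everything is upright and released, with no container ever tipped over and the little soap tin and the spare knob left where they lie.

Things in the scene. Friction and masses are not known exactly. Their poses are not given: they have to be found in the camera images.
- round_bottle: White round detergent bottle, 56 mm diameter up to 118 mm, then a sloping shoulder to a narrow grey cap (32 mm diameter); 163 mm tall, about 0.35 kg. It starts on one of the three marks of the shelf plate, which one varies. Its place on the shelf is a flat dark round mark 68 mm across. Origin: centre of its underside; z up. 
- square_can: White square detergent can, 50 x 50 mm (rounded edges) up to 125 mm, with a round grey cap of 34 mm diameter; 151 mm tall, about 0.35 kg. It starts on one of the three marks of the shelf plate, which one varies. Its place on the shelf is a flat dark round mark 68 mm across. Origin: centre of its underside; z up. x and y are normal to its flat sides.
- straight_tub: White straight round tub with a grey lid of the same width, 58 mm diameter all the way up, 150 mm tall, about 0.3 kg. It starts on one of the three marks of the shelf plate, which one varies. Its place on the shelf is a flat dark round mark 68 mm across. Origin: centre of its underside; z up. 
- cup: Straight-sided open steel measuring cup, 52 mm outer diameter, 45 mm tall, 3 mm wall, 0.06 kg. It starts on the shelf plate behind the containers, about 35 mm to the rear (+x) of the plate's centre. Origin: centre of its underside; z up.
- rack: Fixed steel shelf plate, 210 (x) x 230 (y) mm, 8 mm thick, lying on the counter, with an upright back panel 70 mm high along its +x edge; front (-x) and sides open. The containers' marks (paint-thin) are centred at (-45, 0), (-5, 69) and (-5, -69) mm in its frame, the cup stands near (35, 0). Origin: centre of the underside; its upper face is at z = 8 mm; z up.
- tray: Fixed shallow aluminium tray, the side area, outside 190 (x) x 200 (y) mm, walls 4 mm thick and 18 mm high, floor 4 mm thick. The spare knob lies in it near (65, 70) mm of its frame. Origin: centre of the underside; z up.
- scale_plate (a point): Centre of the upper face of the steel weighing plate of a fixed white kitchen-type scale; the plate is 130 (x) x 140 (y) mm, its upper face 30 mm above the counter, and does not sink; a thin ring, 60 mm across, marks its middle. The scale's body is 190 x 160 mm, 22 mm high, its centre 25 mm to -x of this point, its display on the -x side. z up.
- soap_tin: Low round aluminium tin, 40 mm diameter, 20 mm tall, on a front corner of the shelf plate, near (-78, 88) mm of its frame: to be left there. Origin: centre of its underside.
- spare_knob: Grey plastic machine knob, 34 mm diameter, 18 mm tall, in a rear corner of the tray: to be left there. Origin: centre of its underside.

How it is judged:
On the way, in this order (a step that is already met when the one before it is completed fails the run):
1. all three containers stand in the tray together, released (x of round_bottle in the frame of tray between -0.08 and 0.08 m and y of round_bottle in the frame of tray between -0.085 and 0.085 m and z of each of round_bottle, square_can, straight_tub in the frame of tray below 0.012 m and contact force between the fingers and round_bottle below 0.1 N and linear speed of each of round_bottle, square_can, straight_tub below 0.02 m/s and angle between each of round_bottle, square_can, straight_tub's own z axis and vertical below 0.1 rad and x of square_can in the frame of tray between -0.08 and 0.08 m and y of square_can in the frame of tray between -0.085 and 0.085 m and contact force between the fingers and square_can below 0.1 N and x of straight_tub in the frame of tray between -0.08 and 0.08 m and y of straight_tub in the frame of tray between -0.085 and 0.085 m and contact force between the fingers and straight_tub below 0.1 N), for 0.2 s.
2. the cup stands in the middle of the scale's plate, released (horizontal distance between cup and scale_plate below 0.015 m and distance between cup and scale_plate below 0.018 m and contact force between the fingers and cup below 0.1 N and linear speed of cup below 0.02 m/s and angle between cup's own z axis and vertical below 0.1 rad), for 0.2 s.
At the end, for the whole second after the job is handed in: Each container stands upright (within 0.1 rad) within 15 mm of where it stood at the start; the cup stands upright on the scale's plate within 15 mm of its middle; all released and at rest (all of step 2 and distance of each of round_bottle, square_can, straight_tub from where it was at the start of the episode below 0.015 m and contact force between the fingers and round_bottle below 0.1 N and linear speed of each of round_bottle, square_can, straight_tub below 0.02 m/s and angle between each of round_bottle, square_can, straight_tub's own z axis and vertical below 0.1 rad and contact force between the fingers and square_can below 0.1 N and contact force between the fingers and straight_tub below 0.1 N); the robot touches nothing.
It fails at once if a container is tipped over (more than 0.6 rad) (angle between any of round_bottle, square_can, straight_tub's own z axis and vertical above 0.6 rad).
It fails at once if the soap tin or the spare knob is moved more than 20 mm (distance of any of soap_tin, spare_knob from where it was at the start of the episode above 0.02 m).
It also fails if it takes over 152 s, if anything falls off the work surface, if the arm or the gripper's body presses on something with over 40 N, if the wrist force passes 120 N, or if a joint passes its speed limit or range.

## Working session

There is one attempt and no reset: what is moved stays moved. The work goes in short steps, Python scripts to look and compute and a tool call to move; the robot and the scene stay as the last step left them, time stands still between calls to the robot, and variables do not carry over. Pictures are saved under pics/ and viewed, at most 14 in all, crops included, and the job is handed in when it is done.

Besides the shell and the picture viewer there is one more tool, called after ">>>" as a command line: name --pt "numbers of a row" for each row, then --argument value for the rest. step_arm: Moves the arm, as the interface text tells. Its arguments: {"type":"object","properties":{"series":{"type":"array"},"squeeze":{"type":"number"}},"required":["series"]}

```bash
mkdir -p pics; ls
python3 - <<'E'
from cell import readout, eyes
import cv2, numpy as np
s=readout.observe(); print(s)
for n in ["scene","side"]:
    c=eyes.read_camera(n); cv2.imwrite(f"pics/{n}0.png",c["frame"][:,:,::-1]); print(n,[c[k] for k in("fx","fy","cx","cy")],c["extrinsics"].tolist(), c.keys())
c=eyes.read_camera("wrist");print(c["T_tool_cam"].tolist(),c["fx"],c["cx"],c["cy"])
E
```

```text
pics
{'time': 0.0, 'q': array([ 1.17412491,  0.32185078, -0.07009982,  1.45166853,  0.02259714,
        1.37079517, -0.05693416]), 'qvel': array([ 6.53429438e-04, -5.04210479e-04, -1.85368069e-03,  9.60157498e-04,
       -3.66112685e-05, -3.14881684e-04, -7.36632692e-04]), 'joint_efforts': array([-2.17192942e-04, -4.91294825e+01, -4.04057242e-01, -3.12525415e+01,
       -6.37814845e-02,  4.38063231e-02,  1.86629118e-04]), 'eef_pos': array([ 0.25932045, -0.59548141,  0.24644679]), 'ee_rot': array([-9.36692140e-04,  9.78980914e-01,  2.03949587e-01, -2.41193225e-04]), 'ft_force': array([-0.02334208, -0.45583241, -0.76942817]), 'ft_torque': array([ 0.01603701,  0.01413546, -0.0080521 ]), 'grasp_force': 0.0, 'grip_width': 0.08677371142443104}
scene [427.58628843355694, 427.58628843355694, 321.51589176732074, 205.12561045376415] [[0.8850806001357618, 0.4654200499329993, -0.004063051031505701, -0.4617183279790004], [-0.3128573726477429, 0.6013729172501201, 0.7351672454469336, 0.09299294420386442], [0.34460498493677005, -0.6494111113296761, 0.6778735965047494, -1.2245263460230187], [0.0, 0.0, 0.0, 1.0]] dict_keys(['frame', 'fx', 'fy', 'cx', 'cy', 'extrinsics'])
side [407.36340732090014, 407.36340732090014, 323.7857515011067, 200.5722213249823] [[-0.7663691282326381, -0.6423302028740165, -0.009501040352030856, 0.3926442867091423], [0.48696916029653414, -0.5905255668903205, 0.6435375604958533, -0.2773918243750709], [-0.4189742190302821, 0.48856060557999365, 0.7653555634234817, -0.7828045712310555], [0.0, 0.0, 0.0, 1.0]] dict_keys(['frame', 'fx', 'fy', 'cx', 'cy', 'extrinsics'])
[[-0.00019859892715823793, 0.9553877191355734, 0.2953544763219102, 0.08043422751170307], [0.999999911240698, 0.0002994889185745792, -0.00029635279743378, 0.0014741573389622786], [-0.00037158721590941566, 0.29535439125110596, -0.9553876938142061, -0.13711263989208536], [0.0, 0.0, 0.0, 1.0]] 290.27480686891386 321.16991568373015 196.36000981370907
```

View pics/scene0.png

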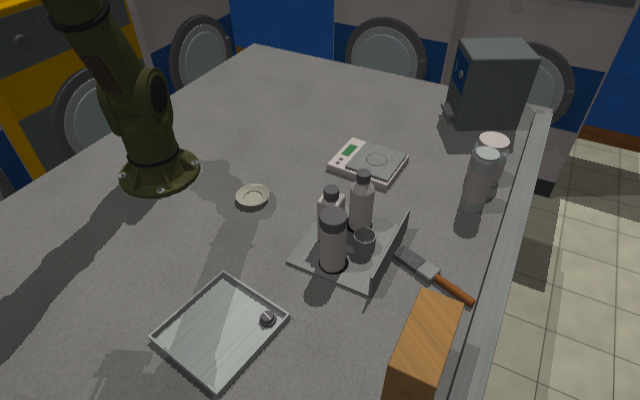

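View pics/side0.png

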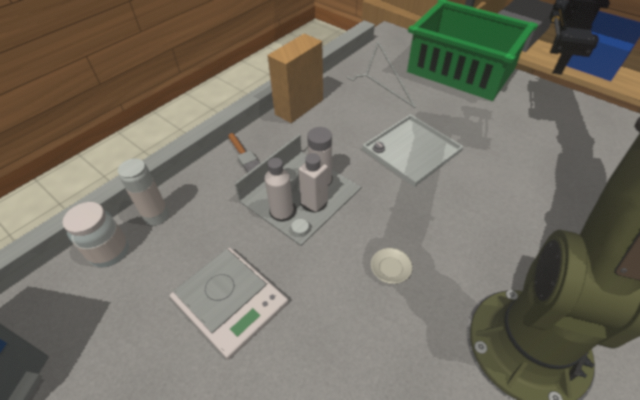

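```bash
cat > h.py <<'E'
import numpy as np, cv2
from cell import readout, eyes
from scipy.spatial.transform import Rotation as R
def cam(n):
    """frame, K, T world->cv camera"""
    s=readout.observe(); c=eyes.read_camera(n)
    if n=="wrist":
        W=np.eye(4); q=s["ee_rot"]; W[:3,:3]=R.from_quat(q[[1,2,3,0]]).as_matrix(); W[:3,3]=s["eef_pos"]
        E=np.linalg.inv(W@c["T_tool_cam"])
    else: E=c["extrinsics"]
    E=np.diag([1,-1,-1,1])@E
    K=np.array([[c["fx"],0,c["cx"]],[0,c["fy"],c["cy"]],[0,0,1]])
    return c["frame"],K,E
def plane(K,E,uv,z):
    uv=np.atleast_2d(uv).astype(float)
    d=np.c_[(uv-K[:2,2])/K[[0,1],[0,1]],np.ones(len(uv))]@E[:3,:3]; o=-E[:3,:3].T@E[:3,3]
    return o+d*((z-o[2])/d[:,2])[:,None]
def tri(A,a,B,b):
    a=np.atleast_2d(a).astype(float).T;b=np.atleast_2d(b).astype(float).T
    X=cv2.triangulatePoints(A[0]@A[1][:3],B[0]@B[1][:3],a,b); return (X[:3]/X[3]).T
def proj(K,E,X):
    X=np.atleast_2d(X); p=(X@E[:3,:3].T+E[:3,3])@K.T; return p[:,:2]/p[:,2:]
E
python3 - <<'E'
from h import *
np.set_printoptions(precision=4,suppress=True)
A=cam("scene")[1:];B=cam("side")[1:]
S={"round":[(364,173),(276,163)],"square":[(331,189),(314,158)],"tub":[(333,215),(320,135)],"ring":[(376,160),(219,288)],
"tray1":[(224,272),(463,150)],"tray2":[(290,318),(412,116)],"tray3":[(216,391),(362,149)],"tray4":[(150,338),(416,182)],
"rackfront+y":[(288,262),(360,186)],"tin":[(322,205),(300,226)],"knob":[(267,316),(379,146)]}
for k,(a,b) in S.items(): print(k,tri(A,a,B,b)[0],"onplane0:",plane(*A,a,0.018)[0,:2],plane(*B,b,0.018)[0,:2])
E
```

```text
round [0.5922 0.0651 0.1684] onplane0: [0.5261 0.2458] [ 0.7077 -0.0356]
square [ 0.5464 -0.006   0.1579] onplane0: [0.4755 0.1423] [ 0.6421 -0.1142]
tub [ 0.5862 -0.0743  0.1561] onplane0: [0.525  0.0555] [ 0.69   -0.1956]
ring [0.5365 0.3062 0.0266] onplane0: [0.5327 0.3172] [0.5414 0.3043]
tray1 [ 0.3774 -0.2735  0.0887] onplane0: [ 0.3937 -0.2155] [ 0.3491 -0.3952]
tray2 [ 0.5538 -0.3144  0.0917] onplane0: [ 0.5812 -0.2479] [ 0.5345 -0.4328]
tray3 [ 0.567  -0.3732 -0.0753] onplane0: [ 0.5418 -0.4329] [ 0.5637 -0.2243]
tray4 [ 0.3727 -0.3588 -0.0698] onplane0: [ 0.3658 -0.4101] [ 0.3848 -0.2126]
rackfront+y [ 0.4951 -0.1192  0.0054] onplane0: [ 0.5035 -0.1263] [ 0.4863 -0.1113]
tin [0.4995 0.0756 0.0284] onplane0: [0.4835 0.0754] [0.5189 0.0781]
knob [ 0.5365 -0.2648  0.0162] onplane0: [ 0.5381 -0.2652] [ 0.5347 -0.2637]
```

>>> step_arm --pt "0 0 6.5 0 0 -0.026 0" --pt "0 0 6.5 0 0 -0.026 0" --pt "0 0 6.5 0 0 -0.026 0" --pt "0 0 6.5 0 0 -0.026 0" --pt "0 0 0 0.0168 -0.0283 0 0" --pt "0 0 0 0.0168 -0.0283 0 0" --pt "0 0 0 0.0168 -0.0283 0 0" --pt "0 0 0 0.0168 -0.0283 0 0" --pt "0 0 0 0.0168 -0.0283 0 0" --pt "0 0 0 0.0168 -0.0283 0 0" --pt "0 0 0 0.0168 -0.0283 0 0" --pt "0 0 0 0.0168 -0.0283 0 0" --pt "0 0 0 0.0168 -0.0283 0 0" --pt "0 0 0 0.0168 -0.0283 0 0" --pt "0 0 0 0 0 0 0" --pt "0 0 0 0 0 0 0" --pt "0 0 0 0 0 0 0" --squeeze 20

```text
time: 1.67
eef_pos: [0.4392, -0.3209, 0.3515]
ee_rot: [0.0, 1.0, -0.022, -0.0]
ft_force: [-1.1, 0.0, 0.0]
grip_width: 0.0876
grasp_force: 0.0
```

Run:
```python
from h import *
s=readout.observe();print(s["time"],s["eef_pos"],s["ee_rot"],s["qvel"].round(3),s["ft_force"])
f,K,E=cam("wrist");cv2.imwrite("pics/w1.png",f[:,:,::-1]);np.savez("w1.npz",f=f,K=K,E=E)
```

```text
1.6667 [ 0.4391873  -0.32088972  0.35152284] [ 3.92430874e-04  9.99767367e-01 -2.15636978e-02 -2.54235995e-04] [ 0.017  0.004  0.023 -0.002  0.001  0.    -0.002] [-1.10183961  0.00238636  0.01453514]
```

View pics/w1.png

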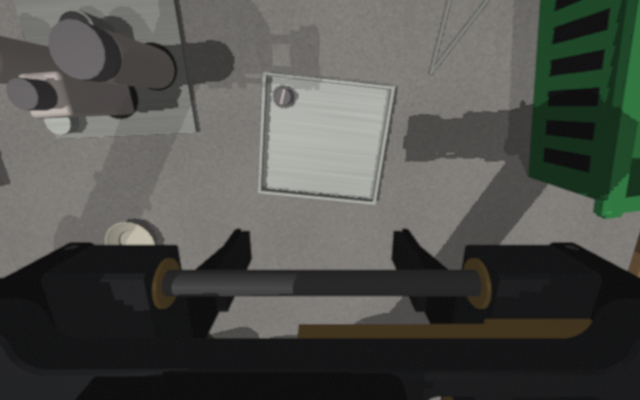

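>>> step_arm --pt "0 0 0 0.0047 -0.0323 -0.003 0" --pt "0 0 0 0.0047 -0.0323 -0.003 0" --pt "0 0 0 0.0047 -0.0323 -0.003 0" --pt "0 0 0 0.0047 -0.0323 -0.003 0" --pt "0 0 0 0.0047 -0.0323 -0.003 0" --pt "0 0 0 0.0047 -0.0323 -0.003 0" --pt "0 0 0 0.0047 -0.0323 -0.003 0" --pt "0 0 0 0.0047 -0.0323 -0.003 0" --pt "0 0 0 0.0047 -0.0323 -0.003 0" --pt "0 0 0 0.0047 -0.0323 -0.003 0" --pt "0 0 0 0 0 0 0" --pt "0 0 0 0 0 0 0" --pt "0 0 0 0 0 0 0" --pt "0 0 0 0 0 0 0"

```text
time: 2.88
eef_pos: [0.5003, -0.0023, 0.3812]
ee_rot: [0.0, 1.0, -0.024, -0.0]
ft_force: [0.6, 0.7, -0.1]
grip_width: 0.087
grasp_force: 0.0
```

Run:
```python
from h import *
s=readout.observe();print(s["time"],s["eef_pos"],s["ee_rot"],s["qvel"].round(3))
f,K,E=cam("wrist");cv2.imwrite("pics/w2.png",f[:,:,::-1]);np.savez("w2.npz",f=f,K=K,E=E)
```

```text
2.8833 [ 0.50030314 -0.00228964  0.38120036] [ 2.78756414e-04  9.99722513e-01 -2.35522290e-02 -3.34129014e-04] [ 0.003  0.    -0.002  0.001 -0.006 -0.002 -0.003]
```

View pics/w2.png

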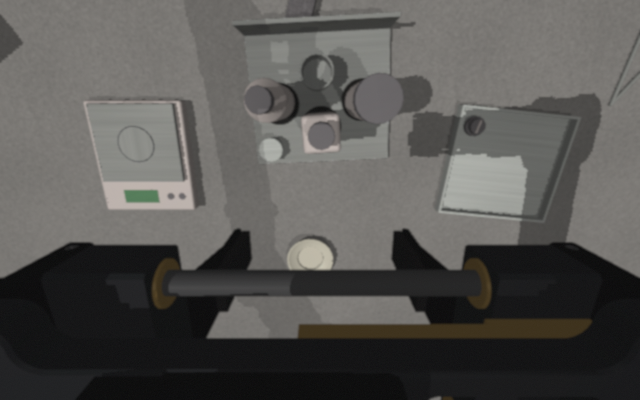

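>>> step_arm --pt "0 0 0 0.0083 0.0266 0 0" --pt "0 0 0 0.0083 0.0266 0 0" --pt "0 0 0 0.0083 0.0266 0 0" --pt "0 0 0 0 0 0 0" --pt "0 0 0 0 0 0 0" --pt "0 0 0 0 0 0 0" --pt "0 0 0 0 0 0 0"

```text
time: 3.52
eef_pos: [0.5217, -0.0799, 0.3816]
ee_rot: [-0.0, 1.0, -0.021, 0.0]
ft_force: [0.1, -0.5, 0.3]
grip_width: 0.0869
grasp_force: 0.0
```

Run:
```python
from h import *
s=readout.observe();print(s["time"],s["eef_pos"],s["ee_rot"],s["qvel"].round(3))
f,K,E=cam("wrist");cv2.imwrite("pics/w3.png",f[:,:,::-1]);np.savez("w3.npz",f=f,K=K,E=E)
```

```text
3.5167 [ 0.52167291 -0.07989303  0.38161212] [-1.13391703e-04  9.99776060e-01 -2.11616665e-02  1.55813847e-05] [-0.008 -0.004 -0.008 -0.002  0.004  0.001  0.002]
```

View pics/w3.png

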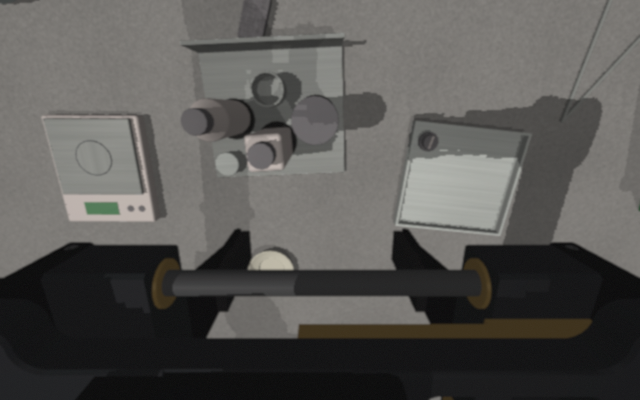

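Run:
```python
from h import *
np.set_printoptions(precision=4,suppress=True)
V={}
for n in("w1","w2","w3"):
    d=np.load(n+".npz");V[n]=(d["f"],d["K"],d["E"])
def blob(n,seed,tol):
    g=cv2.medianBlur(V[n][0],3).copy(); m=np.zeros((402,642),np.uint8)
    cv2.floodFill(g,m,seed,0,(tol,)*3,(tol,)*3,4|cv2.FLOODFILL_FIXED_RANGE|cv2.FLOODFILL_MASK_ONLY|(255<<8))
    m=m[1:-1,1:-1]; m=cv2.morphologyEx(m,cv2.MORPH_OPEN,np.ones((5,5),np.uint8))
    c=max(cv2.findContours(m,cv2.RETR_EXTERNAL,cv2.CHAIN_APPROX_NONE)[0],key=cv2.contourArea)
    e=cv2.fitEllipse(cv2.convexHull(c)); return np.array(e[0]),e[1]
for k,a,b in [("round",(259,98),(197,122)),("square",(321,135),(261,155)),("tub",(379,98),(315,120))]:
  for tol in(8,14):
    A=blob("w2",a,tol);B=blob("w3",b,tol)
    print(k,A,B,tri(V["w2"][1:],A[0],V["w3"][1:],B[0])[0])
T2=[(463,103),(580,117),(545,221),(440,212)];T3=[(415,116),(529,131),(500,235),(397,221)]
print("tray",tri(V["w2"][1:],T2,V["w3"][1:],T3))
for n,t in(("w1",[(265,73),(396,87),(376,204),(259,191)]),("w2",T2),("w3",T3)):
    p=plane(*V[n][1:],t,.018); print(p[:,:2].tolist(),p.mean(0))
print("cup",tri(V["w2"][1:],(318,71),V["w3"][1:],(267,90)),"ring",tri(V["w2"][1:],(136,144),V["w3"][1:],(94,157)))
print(plane(*V["w2"][1:],(136,144),.03),plane(*V["w3"][1:],(94,157),.03))
R2=[(248,163),(389,156)];p=plane(*V["w2"][1:],R2,.008);print("rackfront",p)
for n in("w2","w3"):
    f=V[n][0][20:220,30:430] ;cv2.imwrite(f"pics/{n}c.png",cv2.resize(f[:,:,::-1],None,fx=2,fy=2,interpolation=cv2.INTER_CUBIC))
```

```text
round (array([257.1854,  98.7539]), (24.239526748657227, 26.78133773803711)) (array([193.4388, 121.6945]), (22.665306091308594, 27.926433563232422)) [0.5928 0.0639 0.1709]
round (array([255.6051,  99.1962]), (27.481332778930664, 30.815088272094727)) (array([193.1498, 121.4408]), (23.887622833251953, 28.63332176208496)) [0.5927 0.0673 0.1634]
square (array([322.5067, 135.2594]), (24.04806137084961, 30.56732940673828)) (array([259.3235, 155.6518]), (22.91971778869629, 25.711713790893555)) [ 0.5491 -0.0081  0.1688]
square (array([324.4068, 133.9227]), (28.322856903076172, 34.081241607666016)) (array([259.2917, 155.8322]), (23.62440299987793, 27.0372257232666)) [ 0.5511 -0.0105  0.1802]
tub (array([378.8516,  97.6923]), (46.16994094848633, 51.48246765136719)) (array([312.9323, 114.2382]), (34.96506881713867, 64.92630004882812)) [ 0.5913 -0.0756  0.1576]
tub (array([502.0401, 163.2553]), (108.5136947631836, 157.81512451171875)) (array([317.157 , 111.3431]), (35.16796112060547, 75.84868621826172)) [ 0.5808 -0.0759  0.4144]
tray [[ 0.5783 -0.2437  0.0107]
 [ 0.5474 -0.4276  0.0289]
 [ 0.3638 -0.4042  0.0296]
 [ 0.3865 -0.2204  0.0085]]
[[0.5718927218296372, -0.2445819326932317], [0.5436731733959379, -0.44153854254024594], [0.3569860562053763, -0.4134944724918318], [0.3888131730960967, -0.21597673574467627]] [ 0.4653 -0.3289  0.018 ]
[[0.5758245520151811, -0.24117017276840932], [0.5442893554307431, -0.4380381512056635], [0.35908225234507013, -0.41341422329749683], [0.3862395865804272, -0.2174759388422059]] [ 0.4664 -0.3275  0.018 ]
[[0.5812832002705121, -0.24056222480049977], [0.5485988709902396, -0.4341979304537423], [0.35770217352357353, -0.41193737756361753], [0.39439161647527976, -0.217124065046002]] [ 0.4705 -0.326   0.018 ]
cup [[ 0.6301 -0.0062  0.0629]] ring [[0.5364 0.3064 0.0244]]
[[0.5363 0.3027 0.03  ]] [[0.5378 0.3019 0.03  ]]
rackfront [[ 0.4917  0.126   0.008 ]
 [ 0.4923 -0.124   0.008 ]]
```

View pics/w2c.png

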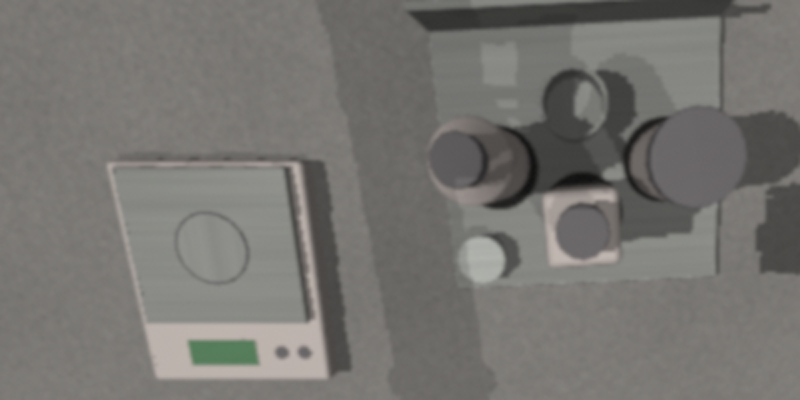

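Run:
```python
from h import *
np.set_printoptions(precision=4,suppress=True)
V=[]
for n in("w2","w3"):
    d=np.load(n+".npz");V.append((d["K"],d["E"]))
V+=[cam("scene")[1:],cam("side")[1:]]
for k,z,*u in [("round",.171,(259.5,100),(197,121.7),(364,173),(276,163)),("square",.159,(321.5,135.5),(261,155),(331,189),(314,158)),("tub",.158,(378.5,98.5),(315,119.5),(333,215),(320,135)),("cup",.053,(317.5,72.5),(267,90)),("tin",.028,(271,149.5),(230,162)),("knob",.022,(474,126),(428,140))]:
    print(k,tri(V[0],u[0],V[1],u[1])[0],[plane(*v,p,z)[0,:2] for v,p in zip(V,u)])
```

```text
round [0.592  0.0632 0.1624] [array([0.5917, 0.0615]), array([0.5922, 0.0596]), array([0.5949, 0.0639]), array([0.5875, 0.0659])]
square [ 0.5474 -0.0069  0.1531] [array([ 0.5477, -0.007 ]), array([ 0.5486, -0.0081]), array([ 0.5485, -0.0057]), array([ 0.5435, -0.0061])]
tub [ 0.5876 -0.0771  0.1512] [array([ 0.5872, -0.076 ]), array([ 0.5883, -0.0772]), array([ 0.5881, -0.0751]), array([ 0.5833, -0.0734])]
cup [ 0.6298 -0.005   0.055 ] [array([ 0.6297, -0.0051]), array([ 0.6302, -0.0046])]
tin [ 0.512   0.0862 -0.0099] [array([0.5163, 0.0793]), array([0.5192, 0.074 ])]
knob [ 0.5377 -0.2709  0.0022] [array([ 0.5383, -0.2612]), array([ 0.5413, -0.2633])]
```

>>> step_arm --pt "0 0 -2.4 0.006 -0.018 0 0.22" --pt "0 0 0 0.01 -0.028 0 0.22" --pt "0 0 0 0.01 -0.0275 0 0.22" --pt "0 0 0 0 0 0.03 0.22" --pt "0 0 0 0 0 0.03 0.22" --pt "0 0 0 0 0 0.03 0.22" --pt "0 0 0 0 0 0.03 0.22" --pt "0 0 0 0 0 0.03 0.22" --pt "0 0 0 0 0 0.02 0.22" --pt "0 0 0 0 0 0.01 0.22" --pt "0 0 0 0 0 0 0.22" --pt "0 0 0 0 0 0 0.22" --pt "0 0 0 0 0 0 0.22"

```text
time: 4.75
eef_pos: [0.5499, -0.0067, 0.2034]
ee_rot: [0.0, 1.0, -0.0, 0.001]
ft_force: [0.1, -0.1, -0.1]
grip_width: 0.068
grasp_force: 0.0
```

Run:
```python
from h import *
s=readout.observe();print(s["time"],s["eef_pos"],s["ee_rot"],s["qvel"].round(3),s["grip_width"])
f,K,E=cam("wrist");cv2.imwrite("pics/w4.png",f[:,:,::-1]);np.savez("w4.npz",f=f,K=K,E=E)
```

```text
4.75 [ 0.54987422 -0.00674484  0.20336145] [ 4.38390624e-05  9.99998871e-01 -1.25587321e-04  1.49646737e-03] [ 0.004 -0.006  0.002 -0.007  0.001 -0.002 -0.001] 0.06798944791254913
```

View pics/w4.png

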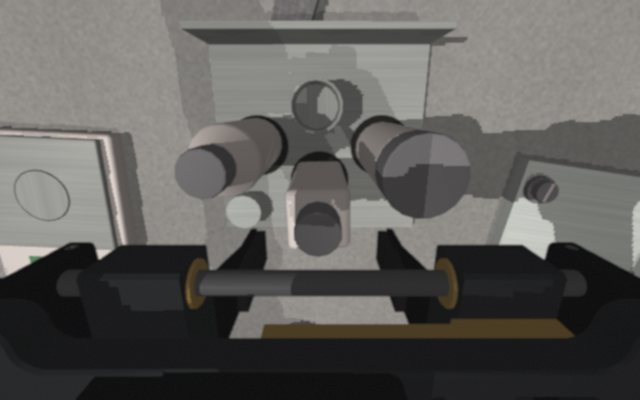

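Run:
```python
from h import *
np.set_printoptions(precision=4,suppress=True)
d=np.load("w4.npz");V=(d["K"],d["E"]);d=np.load("w2.npz");W=(d["K"],d["E"])
for k,u,u2,z in [("round",(205,172),(259.5,100),.171),("square",(318.5,230),(321.5,135.5),.159),("tub",(423.5,175),(378.5,98.5),.158),("cup",(317.5,105),(317.5,72.5),.053),("rackcornerfront-y",(413,226),(389,156),.008)]: print(k,plane(*V,u,z)[0],tri(V,u,W,u2)[0])
```

```text
round [0.5939 0.0607 0.171 ] [0.5922 0.0632 0.1642]
square [ 0.5511 -0.0067  0.159 ] [ 0.5467 -0.0068  0.1489]
tub [ 0.589  -0.0744  0.158 ] [ 0.5872 -0.0774  0.1499]
cup [ 0.6329 -0.0052  0.053 ] [ 0.6332 -0.0049  0.0191]
rackcornerfront-y [ 0.4904 -0.1222  0.008 ] [ 0.4926 -0.122   0.0119]
```

>>> step_arm --pt "0 0 0 0 0 0.02 0.22" --pt "0 0 0 0 0 0.02 0.22" --pt "0 0 0 0 0 0.02 0.22" --pt "0 0 0 0 0 0.01 0.22" --pt "0 0 0 0 0 0 0.22" --pt "0 0 0 0 0 0 0.3" --pt "0 0 0 0 0 0 0.37" --pt "0 0 0 0 0 0 0.45" --pt "0 0 0 0 0 0 0.5" --pt "0 0 0 0 0 0 0.6" --pt "0 0 0 0 0 0 0.6" --pt "0 0 0 0 0 0 0.6" --squeeze 20

```text
time: 5.8
eef_pos: [0.5498, -0.0065, 0.133]
ee_rot: [-0.0, 1.0, -0.0, 0.001]
ft_force: [-0.5, 1.5, 6.1]
grip_width: 0.05
grasp_force: 19.8
```

>>> step_arm --pt "0 0 0 0 0 -0.005 0.6" --pt "0 0 0 0 0 -0.01 0.6" --pt "0 0 0 -0.008 0 -0.015 0.6" --pt "0 0 0 -0.019 0 -0.02 0.6" --pt "0 0 0 -0.02 0.01 0 0.6" --pt "0 0 0 0 0.02 0 0.6" --pt "0 0 0 0 0.03 0 0.6" --pt "0 0 0 0 0.04 0 0.6" --pt "0 0 0 0 0.04 0 0.6" --pt "0 0 0 0 0.04 0 0.6" --pt "0 0 0 0 0.04 0 0.6" --pt "0 0 0 0 0.04 0 0.6" --pt "0 0 0 0 0.04 0 0.6" --pt "0 0 0 0 0.03 0 0.6" --pt "0 0 0 0 0.0215 0 0.6" --pt "0 0 0 0 0 0 0.6" --pt "0 0 0 0 0 0 0.6"

```text
time: 7.22
eef_pos: [0.4994, -0.3607, 0.1805]
ee_rot: [-0.001, 1.0, -0.003, -0.001]
ft_force: [-0.5, 1.6, -4.2]
grip_width: 0.0498
grasp_force: 20.0
```

>>> step_arm --pt "0 0 0 0 0 0.01 0.6" --pt "0 0 0 0 0 0.02 0.6" --pt "0 0 0 0 0 0.014 0.6" --pt "0 0 0 0 0 0.005 0.6" --pt "0 0 0 0 0 0 0.6" --pt "0 0 0 0 0 0 0.6" --pt "0 0 0 0 0 0 0.6"

```text
time: 7.8
eef_pos: [0.502, -0.3587, 0.1335]
ee_rot: [0.001, 1.0, -0.0, 0.001]
ft_force: [-0.5, 0.7, -4.4]
grip_width: 0.0496
grasp_force: 20.0
```

>>> step_arm --pt "0 0 0 0 0 0.002 0.6" --pt "0 0 0 0 0 0.0015 0.6" --pt "0 0 0 0 0 0.0 0.6" --pt "0 0 0 0 0 0 0.6"

```text
time: 8.13
eef_pos: [0.5013, -0.3589, 0.1292]
ee_rot: [0.0, 1.0, -0.001, 0.0]
ft_force: [0.3, 0.0, -4.1]
grip_width: 0.0495
grasp_force: 20.0
```

>>> step_arm --pt "0 0 0 0 0 0.001 0.6" --pt "0 0 0 0 0 0.001 0.6" --pt "0 0 0 0 0 0.0 0.6" --pt "0 0 0 0 0 0 0.6"

```text
time: 8.47
eef_pos: [0.5017, -0.3588, 0.129]
ee_rot: [0.0, 1.0, -0.0, 0.0]
ft_force: [-2.4, 2.4, 5.8]
grip_width: 0.0503
grasp_force: 20.0
```

>>> step_arm --pt "0 0 0 0 0 0 0.4" --pt "0 0 0 0 0 0 0.3" --pt "0 0 0 0 0 0 0.22" --pt "0 0 0 0 0 -0.01 0.22" --pt "0 0 0 0 0 -0.03 0.22" --pt "0 0 0 0 0 -0.04 0.22" --pt "0 0 0 0.009 -0.03 0 0.22" --pt "0 0 0 0.012 -0.039 0 0.22" --pt "0 0 0 0.012 -0.039 0 0.22" --pt "0 0 0 0.012 -0.039 0 0.22" --pt "0 0 0 0.012 -0.039 0 0.22" --pt "0 0 0 0.012 -0.039 0 0.22" --pt "0 0 0 0.0095 -0.033 0 0.22" --pt "0 0 0 0.007 -0.025 0 0.22" --pt "0 0 0 0 0 0 0.22" --pt "0 0 0 0 0 0 0.22" --pt "0 0 0 0 0 0 0.22"

```text
time: 9.88
eef_pos: [0.5872, -0.0771, 0.2075]
ee_rot: [0.001, 1.0, -0.001, 0.0]
ft_force: [0.1, -0.1, 0.1]
grip_width: 0.0677
grasp_force: 0.0
```

Run:
```python
from h import *
s=readout.observe();print(s["time"],s["eef_pos"],s["ee_rot"],s["grip_width"])
f,K,E=cam("wrist");np.savez("w5.npz",f=f,K=K,E=E)
g,K2,E2=cam("scene");np.savez("s5.npz",f=g,K=K2,E=E2)
cv2.imwrite("pics/w5.png",np.vstack([f[:250,:,::-1],g[130:400,:,::-1]]))
```

```text
9.8833 [ 0.58719258 -0.07709779  0.20749144] [ 6.65504182e-04  9.99999287e-01 -9.63220308e-04  2.36094276e-04] 0.0677230259065348
```

View pics/w5.png

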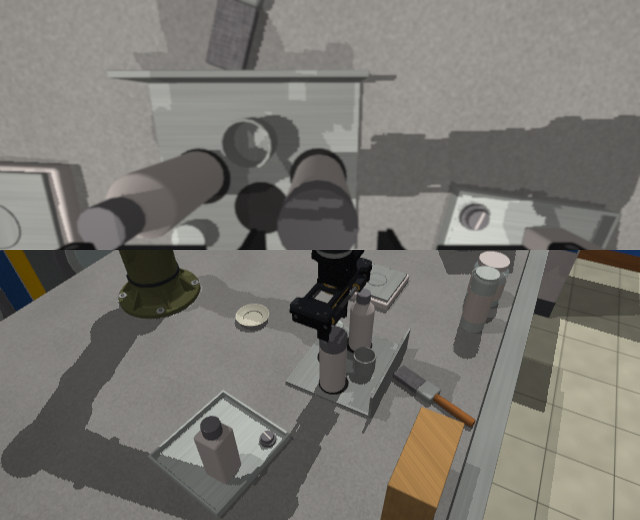

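Run:
```python
from h import *
np.set_printoptions(precision=4,suppress=True)
d=np.load("w5.npz");V=(d["K"],d["E"])
g=cv2.cvtColor(d["f"],cv2.COLOR_RGB2GRAY)
for k,u,z in [("mark",(263,207),.008),("tub",(319.5,216),.158),("round",(102,224),.171),("cup",(247.5,142),.053),("rackR",[(360,82),(360,235)],.008)]: print(k,plane(*V,u,z))
m=(g<60).astype(np.uint8);m[:, :225]=0;m[:170]=0;m[:,302:]=0;m[232:]=0
c=max(cv2.findContours(m,0,1)[0],key=cv2.contourArea);print(cv2.boundingRect(c))
```

```text
mark [[ 0.5509 -0.0078  0.008 ]]
tub [[ 0.5965 -0.0778  0.158 ]]
round [[0.5964 0.0622 0.171 ]]
cup [[ 0.635  -0.0061  0.053 ]]
rackR [[ 0.6938 -0.1215  0.008 ]
 [ 0.5131 -0.1282  0.008 ]]
(236, 182, 66, 50)
```

>>> step_arm --pt "0 0 0 0.003 0 0.02 0.22" --pt "0 0 0 0 0 0.02 0.22" --pt "0 0 0 0 0 0.02 0.22" --pt "0 0 0 0 0 0.0065 0.22" --pt "0 0 0 0 0 0 0.22" --pt "0 0 0 0 0 0 0.27" --pt "0 0 0 0 0 0 0.32" --pt "0 0 0 0 0 0 0.37" --pt "0 0 0 0 0 0 0.5" --pt "0 0 0 0 0 0 0.5" --pt "0 0 0 0 0 0 0.5"

```text
time: 10.9
eef_pos: [0.5911, -0.0755, 0.1421]
ee_rot: [0.0, 1.0, -0.0, 0.001]
ft_force: [0.5, 0.9, 5.5]
grip_width: 0.0577
grasp_force: 20.0
```

>>> step_arm --pt "0 0 0 0 0 -0.005 0.5" --pt "0 0 0 0 0 -0.015 0.5" --pt "0 0 0 0 0 -0.02 0.5" --pt "0 0 0 -0.01 0.007 -0.02 0.5" --pt "0 0 0 -0.02 0.013 0 0.5" --pt "0 0 0 -0.03 0.02 0 0.5" --pt "0 0 0 -0.03 0.02 0 0.5" --pt "0 0 0 -0.03 0.02 0 0.5" --pt "0 0 0 -0.01 0.0355 0 0.5" --pt "0 0 0 -0.01 0.0355 0 0.5" --pt "0 0 0 -0.01 0.0355 0 0.5" --pt "0 0 0 -0.01 0.0355 0 0.5" --pt "0 0 0 -0.01 0.0355 0 0.5" --pt "0 0 0 -0.007 0.02 0 0.5" --pt "0 0 0 -0.004 0.0155 0 0.5" --pt "0 0 0 0 0 0 0.5" --pt "0 0 0 0 0 0 0.5" --pt "0 0 0 0 0 0 0.5"

```text
time: 12.4
eef_pos: [0.4089, -0.3673, 0.1999]
ee_rot: [-0.001, 1.0, -0.0, -0.0]
ft_force: [-0.0, 0.2, -3.2]
grip_width: 0.0578
grasp_force: 20.0
```

>>> step_arm --pt "0 0 0 0 0 0.01 0.5" --pt "0 0 0 0 0 0.025 0.5" --pt "0 0 0 0 0 0.02 0.5" --pt "0 0 0 0 0 0.005 0.5" --pt "0 0 0 0 0 0 0.5" --pt "0 0 0 0 0 0.001 0.5" --pt "0 0 0 0 0 0 0.5" --pt "0 0 0 0 0 0 0.5"

```text
time: 13.07
eef_pos: [0.4091, -0.3687, 0.1399]
ee_rot: [0.0, 1.0, -0.0, 0.0]
ft_force: [0.2, 1.1, -2.8]
grip_width: 0.0574
grasp_force: 20.0
```

Expected contact at about 0.1375.

>>> step_arm --pt "0 0 0 0 0 0.001 0.5" --pt "0 0 0 0 0 0.001 0.5" --pt "0 0 0 0 0 0 0.5" --pt "0 0 0 0 0 0 0.5"

```text
time: 13.4
eef_pos: [0.4089, -0.3689, 0.1379]
ee_rot: [0.0, 1.0, -0.001, 0.0]
ft_force: [-0.6, -0.1, -1.5]
grip_width: 0.0572
grasp_force: 20.0
```

>>> step_arm --pt "0 0 0 0 0 0.001 0.5" --pt "0 0 0 0 0 0 0.4" --pt "0 0 0 0 0 0 0.3" --pt "0 0 0 0 0 0 0.22" --pt "0 0 0 0 0 -0.015 0.22" --pt "0 0 0 0 0 -0.03 0.22" --pt "0 0 0 0 0 -0.04 0.22" --pt "0 0 0 0.006 -0.014 -0.018 0.22" --pt "0 0 0 0.01 -0.0235 0 0.22" --pt "0 0 0 0.016 -0.038 0 0.22" --pt "0 0 0 0.016 -0.038 0 0.22" --pt "0 0 0 0.016 -0.038 0 0.22" --pt "0 0 0 0.016 -0.038 0 0.22" --pt "0 0 0 0.016 -0.038 0 0.22" --pt "0 0 0 0.016 -0.038 0 0.22" --pt "0 0 0 0.016 -0.038 0 0.22" --pt "0 0 0 0.016 -0.038 0 0.22" --pt "0 0 0 0.016 -0.038 0 0.22" --pt "0 0 0 0.016 -0.038 0 0.22" --pt "0 0 0 0.008 -0.013 0 0.22"

```text
time: 15.07
eef_pos: [0.5939, 0.0697, 0.2398]
ee_rot: [-0.002, 1.0, 0.003, 0.001]
ft_force: [-0.5, 0.8, 0.4]
grip_width: 0.0677
grasp_force: 0.0
```

>>> step_arm --pt "0 0 0 0 0 0 0.22" --pt "0 0 0 0 0 0 0.22" --pt "0 0 0 0 0 0 0.22"

```text
time: 15.32
eef_pos: [0.5932, 0.0601, 0.2392]
ee_rot: [0.001, 1.0, -0.001, -0.0]
ft_force: [0.0, 0.1, -0.4]
grip_width: 0.0676
grasp_force: 0.0
```

Run:
```python
from h import *
s=readout.observe();print(s["time"],s["eef_pos"],s["ee_rot"],s["grip_width"])
f,K,E=cam("wrist");np.savez("w6.npz",f=f,K=K,E=E)
g,K2,E2=cam("scene")
cv2.imwrite("pics/w6.png",np.vstack([f[:270,:,::-1],g[130:400,:,::-1]]))
```

```text
15.3167 [0.59315475 0.06007335 0.23918046] [ 5.61434711e-04  9.99998945e-01 -1.31391218e-03 -2.63470336e-04] 0.06758326141401616
```

View pics/w6.png

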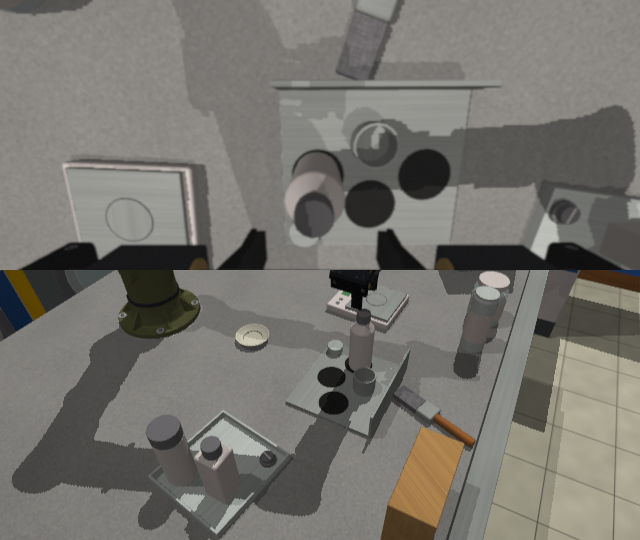

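Run:
```python
from h import *
np.set_printoptions(precision=4,suppress=True)
d=np.load("w6.npz");V=(d["K"],d["E"])
g=cv2.cvtColor(d["f"],cv2.COLOR_RGB2GRAY)
m=(g<40).astype(np.uint8);m[232:]=0;m[:140]=0
for c in cv2.findContours(m,0,1)[0]:
    if cv2.contourArea(c)>400:
        e=cv2.fitEllipse(cv2.convexHull(c));print(e,plane(*V,e[0],.008))
for k,u,z in [("round",(314,214),.171),("cup",(375,145),.053),("ring",(129.5,219.5),.03),("rackR",[(470,92),(450,245)],.008)]: print(k,plane(*V,u,z))
```

```text
((369.07611083984375, 202.9822235107422), (44.109405517578125, 46.69441223144531), 60.73057174682617) [[ 0.5509 -0.0061  0.008 ]]
((423.85186767578125, 173.43568420410156), (45.642276763916016, 51.59645080566406), 59.12883377075195) [[ 0.591  -0.0753  0.008 ]]
round [[0.5969 0.0636 0.171 ]]
cup [[ 0.6335 -0.0016  0.053 ]]
ring [[0.537  0.3032 0.03  ]]
rackR [[ 0.6904 -0.1204  0.008 ]
 [ 0.4884 -0.1224  0.008 ]]
```

>>> step_arm --pt "0 0 0 -0.001 -0.003 0.02 0.22" --pt "0 0 0 0 0 0.03 0.22" --pt "0 0 0 0 0 0.03 0.22" --pt "0 0 0 0 0 0.02 0.22" --pt "0 0 0 0 0 0.006 0.22" --pt "0 0 0 0 0 0 0.22" --pt "0 0 0 0 0 0 0.27" --pt "0 0 0 0 0 0 0.32" --pt "0 0 0 0 0 0 0.37" --pt "0 0 0 0 0 0 0.5" --pt "0 0 0 0 0 0 0.5" --pt "0 0 0 0 0 0 0.5"

```text
time: 16.42
eef_pos: [0.5934, 0.0652, 0.1352]
ee_rot: [-0.0, 1.0, -0.0, 0.002]
ft_force: [-0.5, 0.8, 5.5]
grip_width: 0.0551
grasp_force: 20.0
```

>>> step_arm --pt "0 0 0 0 0 -0.005 0.5" --pt "0 0 0 0 0 -0.015 0.5" --pt "0 0 0 0 0 -0.025 0.5" --pt "0 0 0 0 0 -0.025 0.5" --pt "0 0 0 -0.007 0.012 0 0.5" --pt "0 0 0 -0.013 0.026 0 0.5" --pt "0 0 0 -0.016 0.035 0 0.5" --pt "0 0 0 -0.016 0.035 0 0.5" --pt "0 0 0 -0.016 0.035 0 0.5" --pt "0 0 0 -0.016 0.035 0 0.5" --pt "0 0 0 -0.016 0.035 0 0.5" --pt "0 0 0 -0.016 0.035 0 0.5" --pt "0 0 0 -0.016 0.035 0 0.5" --pt "0 0 0 -0.016 0.03 0 0.5" --pt "0 0 0 -0.01 0.015 0 0.5" --pt "0 0 0 -0.005 0.008 0 0.5" --pt "0 0 0 0 0 0 0.5" --pt "0 0 0 0 0 0 0.5" --pt "0 0 0 0 0 0 0.5"

```text
time: 18.0
eef_pos: [0.43, -0.2689, 0.2033]
ee_rot: [-0.001, 1.0, 0.001, 0.0]
ft_force: [-0.3, 0.3, -3.9]
grip_width: 0.0555
grasp_force: 20.0
```

>>> step_arm --pt "0 0 0 0 0 0.01 0.5" --pt "0 0 0 0 0 0.025 0.5" --pt "0 0 0 0 0 0.025 0.5" --pt "0 0 0 0 0 0.01 0.5" --pt "0 0 0 0 0 0 0.5" --pt "0 0 0 0 0 0.002 0.5" --pt "0 0 0 0 0 0 0.5" --pt "0 0 0 0 0 0 0.5"

```text
time: 18.67
eef_pos: [0.4294, -0.2713, 0.1321]
ee_rot: [0.0, 1.0, -0.0, 0.0]
ft_force: [-1.2, 0.1, -4.2]
grip_width: 0.0555
grasp_force: 20.0
```

>>> step_arm --pt "0 0 0 0 0 0.001 0.5" --pt "0 0 0 0 0 0.001 0.5" --pt "0 0 0 0 0 0 0.5" --pt "0 0 0 0 0 0 0.5"

```text
time: 19.0
eef_pos: [0.429, -0.2714, 0.1298]
ee_rot: [0.0, 1.0, -0.001, 0.0]
ft_force: [-0.8, -0.3, -3.5]
grip_width: 0.0554
grasp_force: 20.0
```

>>> step_arm --pt "0 0 0 0 0 0.001 0.5" --pt "0 0 0 0 0 0 0.5" --pt "0 0 0 0 0 0 0.5"

```text
time: 19.25
eef_pos: [0.4294, -0.2714, 0.1297]
ee_rot: [0.0, 1.0, -0.001, 0.001]
ft_force: [-1.9, 1.8, 6.7]
grip_width: 0.0553
grasp_force: 20.0
```

>>> step_arm --pt "0 0 0 0 0 0 0.4" --pt "0 0 0 0 0 0 0.3" --pt "0 0 0 0 0 0 0.22" --pt "0 0 0 0 0 -0.015 0.22" --pt "0 0 0 0 0 -0.035 0.22" --pt "0 0 0 0 0 -0.04 0.22" --pt "0 0 0 0.012 -0.0149 -0.02 0.05" --pt "0 0 0 0.025 -0.032 0 0.05" --pt "0 0 0 0.025 -0.032 0 0.05" --pt "0 0 0 0.025 -0.032 0 0.05" --pt "0 0 0 0.025 -0.032 0 0.05" --pt "0 0 0 0.025 -0.032 0 0.05" --pt "0 0 0 0.025 -0.032 0 0.05" --pt "0 0 0 0.02 -0.03 0 0.05" --pt "0 0 0 0.0126 -0.018 0 0.05" --pt "0 0 0 0.005 -0.012 0.02 0.05" --pt "0 0 0 0 0 0.03 0.05" --pt "0 0 0 0 0 0.03 0.05" --pt "0 0 0 0 0 0.0 0.05" --pt "0 0 0 0 0 0 0.05"

```text
time: 20.92
eef_pos: [0.6277, -0.0049, 0.1569]
ee_rot: [-0.0, 1.0, -0.001, -0.002]
ft_force: [0.1, -0.1, 0.9]
grip_width: 0.0828
grasp_force: 0.0
```

>>> step_arm --pt "0 0 0 0 0 0 0.05" --pt "0 0 0 0 0 0 0.05"

```text
time: 21.08
eef_pos: [0.6302, -0.0047, 0.161]
ee_rot: [0.0, 1.0, -0.001, 0.002]
ft_force: [0.8, -0.6, -0.4]
grip_width: 0.0827
grasp_force: 0.0
```

Run:
```python
from h import *
s=readout.observe();print(s["time"],s["eef_pos"],s["ee_rot"],s["grip_width"])
f,K,E=cam("wrist");np.savez("w7.npz",f=f,K=K,E=E)
g,K2,E2=cam("scene")
cv2.imwrite("pics/w7.png",np.vstack([f[:270,:,::-1],g[130:400,:,::-1]]))
```

```text
21.0833 [ 0.6302473  -0.00469289  0.16102342] [ 8.85361536e-05  9.99997677e-01 -8.44035447e-04  1.98123828e-03] 0.08271589971266732
```

View pics/w7.png

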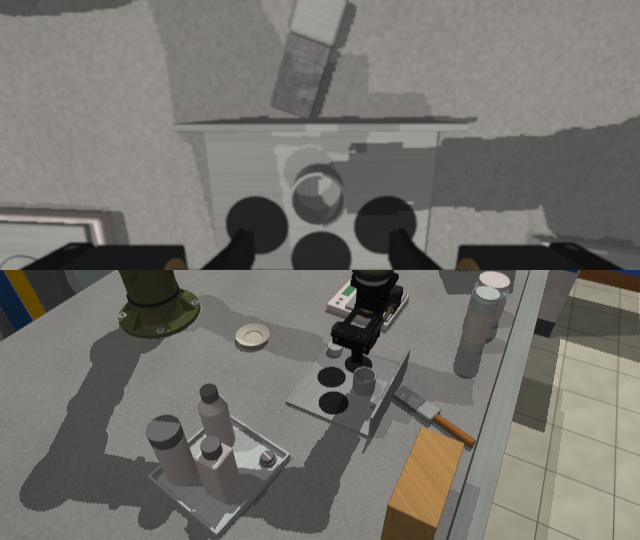

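Run:
```python
from h import *
np.set_printoptions(precision=4,suppress=True)
d=np.load("w7.npz");V=(d["K"],d["E"]);d=np.load("w2.npz");W=(d["K"],d["E"])
for k,u,z in [("cup",(317.5,198),.053),("marks",[(257.5,225),(385.5,224)],.008),("edge",[(438,132),(427,266)],.008)]: print(k,plane(*V,u,z))
print(tri(V,(317.5,198),W,(317.5,72.5)))
```

```text
cup [[ 0.6345 -0.0033  0.053 ]]
marks [[ 0.5902  0.0622  0.008 ]
 [ 0.591  -0.0758  0.008 ]]
edge [[ 0.688  -0.1212  0.008 ]
 [ 0.5399 -0.1259  0.008 ]]
[[ 0.6309 -0.0041  0.0414]]
```

>>> step_arm --pt "0 0 0 0.003 -0.001 0.02 0.05" --pt "0 0 0 0 0 0.03 0.05" --pt "0 0 0 0 0 0.03 0.05" --pt "0 0 0 0 0 0.025 0.05" --pt "0 0 0 0 0 0.01 0.05" --pt "0 0 0 0 0 0.005 0.05" --pt "0 0 0 0 0 0 0.15" --pt "0 0 0 0 0 0 0.25" --pt "0 0 0 0 0 0 0.32" --pt "0 0 0 0 0 0 0.38" --pt "0 0 0 0 0 0 0.44" --pt "0 0 0 0 0 0 0.5" --pt "0 0 0 0 0 0 0.5" --pt "0 0 0 0 0 0 0.5" --squeeze 10

```text
time: 22.35
eef_pos: [0.6325, -0.0034, 0.0396]
ee_rot: [0.0, 1.0, -0.001, 0.001]
ft_force: [-1.1, -0.2, 5.7]
grip_width: 0.0523
grasp_force: 10.0
```

>>> step_arm --pt "0 0 0 0 0 -0.01 0.5" --pt "0 0 0 0 0 -0.02 0.5" --pt "0 0 0 0 0 -0.035 0.5" --pt "0 0 0 0 0 -0.035 0.5" --pt "0 0 0 -0.005 -0.016 0 0.5" --pt "0 0 0 -0.0115 -0.037 0 0.5" --pt "0 0 0 -0.0115 -0.037 0 0.5" --pt "0 0 0 -0.0115 -0.037 0 0.5" --pt "0 0 0 -0.0115 -0.037 0 0.5" --pt "0 0 0 -0.0115 -0.037 0 0.5" --pt "0 0 0 -0.0115 -0.037 0 0.5" --pt "0 0 0 -0.0115 -0.037 0 0.5" --pt "0 0 0 -0.006 -0.02 0 0.5" --pt "0 0 0 -0.004 -0.012 0 0.5" --pt "0 0 0 0 0 0.02 0.5" --pt "0 0 0 0 0 0.03 0.5" --pt "0 0 0 0 0 0.02 0.5" --pt "0 0 0 0 0 0.005 0.5" --pt "0 0 0 0 0 0 0.5" --pt "0 0 0 0 0 0 0.5"

```text
time: 24.02
eef_pos: [0.5373, 0.3026, 0.0638]
ee_rot: [0.0, 1.0, -0.001, 0.0]
ft_force: [-0.4, 0.9, -1.3]
grip_width: 0.0526
grasp_force: 10.0
```

>>> step_arm --pt "0 0 0 0 0 0.001 0.5" --pt "0 0 0 0 0 0.001 0.5" --pt "0 0 0 0 0 0 0.5" --pt "0 0 0 0 0 0 0.5"

```text
time: 24.35
eef_pos: [0.5368, 0.3035, 0.0619]
ee_rot: [-0.0, 1.0, -0.001, 0.0]
ft_force: [-0.0, -0.7, -1.0]
grip_width: 0.0525
grasp_force: 10.0
```

>>> step_arm --pt "0 0 0 0 0 0.001 0.5" --pt "0 0 0 0 0 0 0.5" --pt "0 0 0 0 0 0 0.5"

```text
time: 24.6
eef_pos: [0.5369, 0.3037, 0.0608]
ee_rot: [-0.0, 1.0, -0.0, 0.0]
ft_force: [0.5, -0.4, 1.1]
grip_width: 0.0529
grasp_force: 10.0
```

>>> step_arm --pt "0 0 0 0 0 0 0.4" --pt "0 0 0 0 0 0 0.3" --pt "0 0 0 0 0 0 0.2" --pt "0 0 0 0 0 0 0.1" --pt "0 0 0 0 0 0 0.1" --pt "0 0 0 0 0 0 0.1" --pt "0 0 0 0 0 -0.01 0.1" --pt "0 0 0 0 0 -0.03 0.1" --pt "0 0 0 0 0 -0.04 0.1" --pt "0 0 0 0 0 -0.04 0.1" --pt "0 0 0 -0.01 0.01 -0.04 0.1" --pt "0 0 0 -0.02 0.03 -0.03 0.1" --pt "0 0 0 -0.02 0.03 0 0.1" --pt "0 0 0 0 0.02 0 0.1" --pt "0 0 0 0 0 0 0.1" --pt "0 0 0 0 0 0 0.1" --pt "0 0 0 0 0 0 0.1"

```text
time: 26.02
eef_pos: [0.4889, 0.218, 0.247]
ee_rot: [-0.0, 1.0, -0.0, 0.0]
ft_force: [0.4, -0.1, 0.6]
grip_width: 0.0782
grasp_force: 0.0
```

Run:
```python
from h import *
s=readout.observe();print(s["time"],s["eef_pos"],s["ee_rot"],s["grip_width"])
f,K,E=cam("wrist");np.savez("w8.npz",f=f,K=K,E=E)
cv2.imwrite("pics/w8.png",f[:,:,::-1])
```

```text
26.0167 [0.48892963 0.21799796 0.24699439] [-4.01778940e-04  9.99999816e-01 -3.06122140e-04  3.36054824e-04] 0.07821535492224338
```

View pics/w8.png

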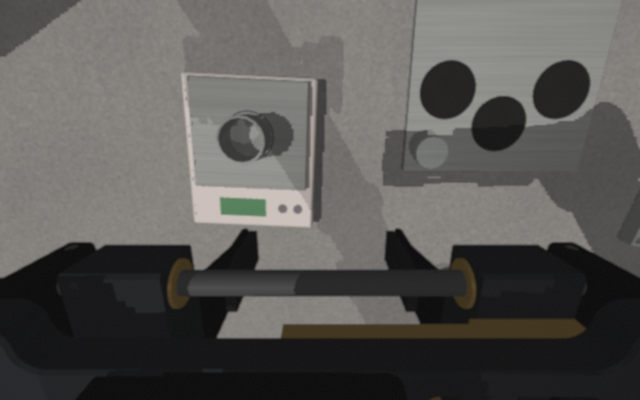

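Run:
```python
from h import *
np.set_printoptions(precision=4,suppress=True)
d=np.load("w8.npz");V=(d["K"],d["E"])
print(plane(*V,(242,136.5),.075))
p=plane(*V,[(190,76),(310,80),(309,190),(196,185)],.03);print(p,p.mean(0))
print(plane(*V,[(447.5,90),(498.5,123.5),(561,90)],.008))
```

```text
[[0.5404 0.2992 0.075 ]]
[[0.6035 0.3647 0.03  ]
 [0.5992 0.2289 0.03  ]
 [0.4692 0.2317 0.03  ]
 [0.4759 0.3742 0.03  ]] [0.5369 0.2999 0.03  ]
[[ 0.5895  0.0623  0.008 ]
 [ 0.5498 -0.0069  0.008 ]
 [ 0.5894 -0.076   0.008 ]]
```

>>> step_arm --pt "0 0 0 -0.003 0.02 0 0.22" --pt "0 0 0 -0.005 0.039 0 0.22" --pt "0 0 0 -0.005 0.039 0 0.22" --pt "0 0 0 -0.005 0.039 0 0.22" --pt "0 0 0 -0.005 0.039 0 0.22" --pt "0 0 0 -0.005 0.039 0 0.22" --pt "0 0 0 -0.005 0.039 0 0.22" --pt "0 0 0 -0.005 0.039 0 0.22" --pt "0 0 0 -0.005 0.039 0 0.22" --pt "0 0 0 -0.005 0.039 0 0.22" --pt "0 0 0 -0.005 0.039 0 0.22" --pt "0 0 0 -0.004 0.039 0 0.22" --pt "0 0 0 -0.004 0.025 0 0.22" --pt "0 0 0 -0.0035 0.0155 0 0.22" --pt "0 0 0 0 0 0 0.22" --pt "0 0 0 0 0 0 0.22" --pt "0 0 0 0 0 0 0.22" --pt "0 0 0 0 0 0 0.22" --squeeze 20

```text
time: 27.57
eef_pos: [0.425, -0.2702, 0.2464]
ee_rot: [-0.0, 1.0, 0.001, -0.0]
ft_force: [-0.0, -0.3, 0.1]
grip_width: 0.0678
grasp_force: 0.0
```

>>> step_arm --pt "0 0 0 0.0045 0.0008 0.02 0.22" --pt "0 0 0 0 0 0.03 0.22" --pt "0 0 0 0 0 0.03 0.22" --pt "0 0 0 0 0 0.025 0.22" --pt "0 0 0 0 0 0.0105 0.22" --pt "0 0 0 0 0 0 0.22" --pt "0 0 0 0 0 0 0.27" --pt "0 0 0 0 0 0 0.32" --pt "0 0 0 0 0 0 0.37" --pt "0 0 0 0 0 0 0.5" --pt "0 0 0 0 0 0 0.5" --pt "0 0 0 0 0 0 0.5"

```text
time: 28.57
eef_pos: [0.4297, -0.2731, 0.1327]
ee_rot: [0.001, 1.0, -0.0, 0.001]
ft_force: [0.0, 1.9, 6.1]
grip_width: 0.055
grasp_force: 20.0
```

>>> step_arm --pt "0 0 0 0 0 -0.005 0.5" --pt "0 0 0 0 0 -0.015 0.5" --pt "0 0 0 0 0 -0.025 0.5" --pt "0 0 0 0 0 -0.025 0.5" --pt "0 0 0 0.007 -0.012 0 0.5" --pt "0 0 0 0.013 -0.026 0 0.5" --pt "0 0 0 0.016 -0.035 0 0.5" --pt "0 0 0 0.016 -0.035 0 0.5" --pt "0 0 0 0.016 -0.035 0 0.5" --pt "0 0 0 0.016 -0.035 0 0.5" --pt "0 0 0 0.016 -0.035 0 0.5" --pt "0 0 0 0.016 -0.035 0 0.5" --pt "0 0 0 0.016 -0.035 0 0.5" --pt "0 0 0 0.016 -0.03 0 0.5" --pt "0 0 0 0.01 -0.015 0 0.5" --pt "0 0 0 0.005 -0.008 0 0.5" --pt "0 0 0 0 0 0 0.5" --pt "0 0 0 0 0 0 0.5" --pt "0 0 0 0 0 0 0.5"

```text
time: 30.15
eef_pos: [0.5911, 0.06, 0.2004]
ee_rot: [0.001, 1.0, -0.002, -0.001]
ft_force: [0.4, -0.4, -2.8]
grip_width: 0.0551
grasp_force: 20.0
```

>>> step_arm --pt "0 0 0 0 0 0.01 0.5" --pt "0 0 0 0 0 0.025 0.5" --pt "0 0 0 0 0 0.02 0.5" --pt "0 0 0 0 0 0.007 0.5" --pt "0 0 0 0 0 0.002 0.5" --pt "0 0 0 0 0 0 0.5" --pt "0 0 0 0 0 0 0.5" --pt "0 0 0 0 0 0 0.5"

```text
time: 30.82
eef_pos: [0.5919, 0.0622, 0.1373]
ee_rot: [0.0, 1.0, -0.001, 0.0]
ft_force: [-0.1, -0.5, -3.2]
grip_width: 0.055
grasp_force: 20.0
```

>>> step_arm --pt "0 0 0 0 0 0.001 0.5" --pt "0 0 0 0 0 0.001 0.5" --pt "0 0 0 0 0 0 0.5" --pt "0 0 0 0 0 0 0.5"

```text
time: 31.15
eef_pos: [0.5924, 0.0626, 0.1362]
ee_rot: [0.0, 1.0, -0.001, 0.001]
ft_force: [-1.1, -0.9, 4.8]
grip_width: 0.0548
grasp_force: 20.0
```

>>> step_arm --pt "0 0 0 0 0 0 0.4" --pt "0 0 0 0 0 0 0.3" --pt "0 0 0 0 0 0 0.22" --pt "0 0 0 0 0 0 0.22" --pt "0 0 0 0 0 -0.015 0.22" --pt "0 0 0 0 0 -0.04 0.22" --pt "0 0 0 0 0 -0.04 0.22" --pt "0 0 0 -0.007 0.014 -0.014 0.22" --pt "0 0 0 -0.012 0.025 0 0.22" --pt "0 0 0 -0.016 0.038 0 0.22" --pt "0 0 0 -0.016 0.038 0 0.22" --pt "0 0 0 -0.016 0.038 0 0.22" --pt "0 0 0 -0.016 0.038 0 0.22" --pt "0 0 0 -0.016 0.038 0 0.22" --pt "0 0 0 -0.016 0.038 0 0.22" --pt "0 0 0 -0.016 0.038 0 0.22" --pt "0 0 0 -0.016 0.038 0 0.22" --pt "0 0 0 -0.016 0.038 0 0.22" --pt "0 0 0 -0.012 0.03 0 0.22" --pt "0 0 0 -0.0085 0.0205 0 0.22"

```text
time: 32.82
eef_pos: [0.4052, -0.3724, 0.2437]
ee_rot: [0.001, 1.0, -0.003, -0.0]
ft_force: [0.6, -0.4, -0.8]
grip_width: 0.068
grasp_force: 0.0
```

>>> step_arm --pt "0 0 0 0 0 0 0.22" --pt "0 0 0 0 0 0 0.22" --pt "0 0 0 0 0 0 0.22"

```text
time: 33.07
eef_pos: [0.4084, -0.3675, 0.2437]
ee_rot: [-0.001, 1.0, 0.0, 0.0]
ft_force: [-0.4, 0.3, 0.3]
grip_width: 0.0682
grasp_force: 0.0
```

Run:
```python
from h import *
s=readout.observe();print(s["time"],s["eef_pos"],s["ee_rot"],s["grip_width"])
f,K,E=cam("wrist");g,K2,E2=cam("scene")
cv2.imwrite("pics/w9.png",np.vstack([f[:270,:,::-1],g[130:400,:,::-1]]))
```

```text
33.0667 [ 0.40843944 -0.36746545  0.24365304] [-5.29574826e-04  9.99999857e-01  3.41726002e-05  7.05157422e-05] 0.06817526115139615
```

View pics/w9.png

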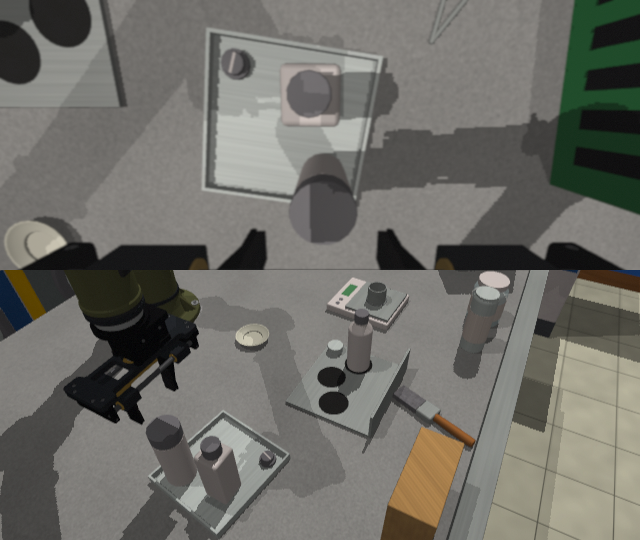

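Bottle is back on its mark; the tub and the can stand in the tray, the tub's lid (323,208 in the wrist view) centred in the jaws. Pick the tub.

>>> step_arm --pt "0 0 0 0.0005 0.001 0.02 0.22" --pt "0 0 0 0 0 0.03 0.22" --pt "0 0 0 0 0 0.03 0.22" --pt "0 0 0 0 0 0.02 0.22" --pt "0 0 0 0 0 0.005 0.22" --pt "0 0 0 0 0 0 0.22" --pt "0 0 0 0 0 0 0.27" --pt "0 0 0 0 0 0 0.32" --pt "0 0 0 0 0 0 0.37" --pt "0 0 0 0 0 0 0.5" --pt "0 0 0 0 0 0 0.5" --pt "0 0 0 0 0 0 0.5"

```text
time: 34.17
eef_pos: [0.4094, -0.3698, 0.1408]
ee_rot: [0.001, 1.0, -0.0, 0.001]
ft_force: [0.5, 2.2, 5.0]
grip_width: 0.0576
grasp_force: 20.0
```

>>> step_arm --pt "0 0 0 0 0 -0.005 0.5" --pt "0 0 0 0 0 -0.015 0.5" --pt "0 0 0 0 0 -0.025 0.5" --pt "0 0 0 0 0 -0.02 0.5" --pt "0 0 0 0.004 -0.016 0 0.5" --pt "0 0 0 0.007 -0.02 0 0.5" --pt "0 0 0 0.01 -0.0355 0 0.5" --pt "0 0 0 0.01 -0.0355 0 0.5" --pt "0 0 0 0.01 -0.0355 0 0.5" --pt "0 0 0 0.01 -0.0355 0 0.5" --pt "0 0 0 0.01 -0.0355 0 0.5" --pt "0 0 0 0.03 -0.02 0 0.5" --pt "0 0 0 0.03 -0.02 0 0.5" --pt "0 0 0 0.03 -0.02 0 0.5" --pt "0 0 0 0.02 -0.013 0 0.5" --pt "0 0 0 0.01 -0.0073 0 0.5" --pt "0 0 0 0 0 0 0.5" --pt "0 0 0 0 0 0 0.5" --pt "0 0 0 0 0 0 0.5"

```text
time: 35.75
eef_pos: [0.5882, -0.0778, 0.2034]
ee_rot: [0.001, 1.0, -0.002, -0.001]
ft_force: [-0.4, -0.9, -2.9]
grip_width: 0.0574
grasp_force: 20.0
```

>>> step_arm --pt "0 0 0 0 0 0.01 0.5" --pt "0 0 0 0 0 0.025 0.5" --pt "0 0 0 0 0 0.019 0.5" --pt "0 0 0 0 0 0.005 0.5" --pt "0 0 0 0 0 0.001 0.5" --pt "0 0 0 0 0 0 0.5" --pt "0 0 0 0 0 0 0.5" --pt "0 0 0 0 0 0 0.5"

```text
time: 36.42
eef_pos: [0.5893, -0.0766, 0.1439]
ee_rot: [0.0, 1.0, -0.001, -0.0]
ft_force: [0.1, -0.5, -3.6]
grip_width: 0.0573
grasp_force: 20.0
```

>>> step_arm --pt "0 0 0 0.001 0 0.001 0.5" --pt "0 0 0 0 0 0.001 0.5" --pt "0 0 0 0 0 0 0.5" --pt "0 0 0 0 0 0 0.5"

```text
time: 36.75
eef_pos: [0.5908, -0.0764, 0.1439]
ee_rot: [0.001, 1.0, -0.001, 0.0]
ft_force: [-4.3, -0.9, 7.2]
grip_width: 0.058
grasp_force: 20.0
```

>>> step_arm --pt "0 0 0 0 0 0 0.4" --pt "0 0 0 0 0 0 0.3" --pt "0 0 0 0 0 0 0.22" --pt "0 0 0 0 0 0 0.22" --pt "0 0 0 0 0 -0.01 0.22" --pt "0 0 0 0 0 -0.03 0.22" --pt "0 0 0 0 0 -0.04 0.22" --pt "0 0 0 -0.009 0.03 0 0.22" --pt "0 0 0 -0.012 0.038 0 0.22" --pt "0 0 0 -0.012 0.038 0 0.22" --pt "0 0 0 -0.012 0.038 0 0.22" --pt "0 0 0 -0.012 0.038 0 0.22" --pt "0 0 0 -0.012 0.038 0 0.22" --pt "0 0 0 -0.012 0.037 0 0.22" --pt "0 0 0 -0.0083 0.0254 0 0.22" --pt "0 0 0 0 0 0 0.22" --pt "0 0 0 0 0 0 0.22" --pt "0 0 0 0 0 0 0.22"

```text
time: 38.25
eef_pos: [0.5016, -0.3574, 0.2224]
ee_rot: [-0.0, 1.0, -0.0, 0.0]
ft_force: [0.7, 0.8, 1.6]
grip_width: 0.0681
grasp_force: 0.0
```

>>> step_arm --pt "0 0 0 0 0.001 0.02 0.22" --pt "0 0 0 0 0 0.03 0.22" --pt "0 0 0 0 0 0.03 0.22" --pt "0 0 0 0 0 0.01 0.22" --pt "0 0 0 0 0 0 0.22" --pt "0 0 0 0 0 0 0.27" --pt "0 0 0 0 0 0 0.32" --pt "0 0 0 0 0 0 0.37" --pt "0 0 0 0 0 0 0.45" --pt "0 0 0 0 0 0 0.6" --pt "0 0 0 0 0 0 0.6" --pt "0 0 0 0 0 0 0.6"

```text
time: 39.25
eef_pos: [0.5019, -0.3592, 0.1335]
ee_rot: [0.0, 1.0, -0.0, 0.001]
ft_force: [-0.2, 2.4, 5.2]
grip_width: 0.05
grasp_force: 20.0
```

>>> step_arm --pt "0 0 0 0 0 -0.005 0.6" --pt "0 0 0 0 0 -0.01 0.6" --pt "0 0 0 0 0 -0.02 0.6" --pt "0 0 0 0 -0.01 -0.02 0.6" --pt "0 0 0 0 -0.025 0 0.6" --pt "0 0 0 0 -0.04 0 0.6" --pt "0 0 0 0 -0.04 0 0.6" --pt "0 0 0 0 -0.04 0 0.6" --pt "0 0 0 0 -0.04 0 0.6" --pt "0 0 0 0 -0.04 0 0.6" --pt "0 0 0 0 -0.04 0 0.6" --pt "0 0 0 0 -0.04 0 0.6" --pt "0 0 0 0 -0.025 0 0.6" --pt "0 0 0 0.008 -0.0126 0 0.6" --pt "0 0 0 0.015 0 0 0.6" --pt "0 0 0 0.015 0 0 0.6" --pt "0 0 0 0.01 0 0 0.6" --pt "0 0 0 0 0 0 0.6" --pt "0 0 0 0 0 0 0.6" --pt "0 0 0 0 0 0 0.6"

```text
time: 40.92
eef_pos: [0.5484, -0.0071, 0.1865]
ee_rot: [0.0, 1.0, -0.001, -0.001]
ft_force: [0.3, -0.0, -5.7]
grip_width: 0.0499
grasp_force: 19.9
```

>>> step_arm --pt "0 0 0 0 0 0.01 0.6" --pt "0 0 0 0 0 0.02 0.6" --pt "0 0 0 0 0 0.015 0.6" --pt "0 0 0 0 0 0.005 0.6" --pt "0 0 0 0 0 0 0.6" --pt "0 0 0 0 0 0 0.6" --pt "0 0 0 0 0 0 0.6"

```text
time: 41.5
eef_pos: [0.5489, -0.007, 0.1367]
ee_rot: [0.0, 1.0, -0.001, -0.0]
ft_force: [-1.1, 0.3, -4.1]
grip_width: 0.0503
grasp_force: 20.0
```

>>> step_arm --pt "0 0 0 0.0005 0 0.001 0.6" --pt "0 0 0 0 0 0.001 0.6" --pt "0 0 0 0 0 0 0.6" --pt "0 0 0 0 0 0 0.6"

```text
time: 41.83
eef_pos: [0.5501, -0.007, 0.1367]
ee_rot: [0.0, 1.0, -0.001, 0.0]
ft_force: [-3.8, -0.6, 6.4]
grip_width: 0.05
grasp_force: 20.0
```

Contact; release, rise straight, then back off to look.

>>> step_arm --pt "0 0 0 0 0 0 0.4" --pt "0 0 0 0 0 0 0.3" --pt "0 0 0 0 0 0 0.22" --pt "0 0 0 0 0 0 0.22" --pt "0 0 0 0 0 -0.01 0.22" --pt "0 0 0 0 0 -0.03 0.22" --pt "0 0 0 0 0 -0.04 0.22" --pt "0 0 0 0 0 -0.04 0.22" --pt "0 0 0 0 0 -0.04 0.22" --pt "0 0 0 -0.01 0 -0.04 0.22" --pt "0 0 0 -0.02 0 -0.03 0.22" --pt "0 0 0 -0.02 0 -0.015 0.22" --pt "0 0 0 0 0 0 0.22" --pt "0 0 0 0 0 0 0.22" --pt "0 0 0 0 0 0 0.22" --pt "0 0 0 0 0 0 0.22"

```text
time: 43.17
eef_pos: [0.4999, -0.0068, 0.3785]
ee_rot: [-0.0, 1.0, -0.001, -0.001]
ft_force: [-0.5, -0.7, -0.7]
grip_width: 0.0679
grasp_force: 0.0
```

Run:
```python
from h import *
np.set_printoptions(precision=4,suppress=True)
s=readout.observe();print(s["time"],s["eef_pos"],s["ee_rot"],s["grip_width"])
f,K,E=cam("wrist");g,K2,E2=cam("scene")
cv2.imwrite("pics/w10.png",np.vstack([f[:230,:,::-1],g[130:400,:,::-1]]));np.savez("w10.npz",f=f,K=K,E=E)
d=np.load("w2.npz");a=(d["K"],d["E"])
print(proj(K,E,[[.5917,.0615,.171],[.5477,-.007,.159],[.5872,-.076,.158]]))
```

```text
43.1667 [ 0.4999 -0.0068  0.3785] [-0.0002  1.     -0.0005 -0.0012] 0.0679353907049102
[[258.6078  96.3009]
 [319.806  135.0944]
 [378.7243 100.5635]]
```

View pics/w10.png

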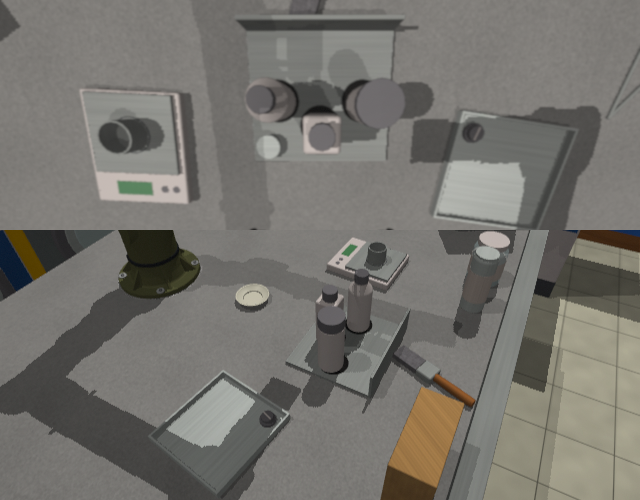

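```bash
python3 -c "
from cell import workorder; print(workorder.finish_job())"
```

```text
the job is handed in; nothing more can be done
None
```

I handed the job in at 43 s. In the last pictures the cup stands about 3 mm off the scale's middle, all three containers are upright within about 3 mm of their starting spots, and the soap tin and spare knob lie where they were; no verdict came back.

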